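Tip the relay carton into its taped bay and push it home

ROBOT

A 6-joint arm with a two-finger parallel gripper is mounted at the origin on the work surface. World frame = base frame: x ahead of the robot, y to its left, z up, the work surface at z = 0. Lengths are in mm, angles in rad, forces in N, time in s.
With the tool pointing down it reaches from about 400 to 925 mm from the base axis. Payload 12.5 kg.
Tool frame: the origin (TCP) lies midway between the tips of the shut fingers; the grasp point (between the pads) lies 19 mm behind it (env.grip_depth is the distance from the TCP to the grasp point, in mm); z points along the fingers, y is the line along which they close (so a half turn about z gives the same grasp; the last joint's range is limited). The gripper opens to 95 mm and grips with 3 to 60 N. Pads are 20 mm wide; open, the fingers measure 119 mm over their backs; the gripper's body (75 mm by 180 mm) begins 59 mm behind the grasp point.
Start: joints at [-1.422, 0.491, 1.559, -0, 1.092, -0.106], TCP at [157.555, -604.833, 214.661] pointing down, gripper open.
Joint ranges: [-3.1, 3.1], [-0.84, 2.19], [0.05, 2.79], [-1.13, 4.28], [0.06, 2.93], [-2.69, 2.69]. Speed limits (rad/s): [2.22, 2.22, 2.79, 3.14, 3.14, 3.14].

INTERFACE

Orientations are given as [roll, pitch, yaw] about the fixed x, y, z axes, in that order (R = Rz(yaw) Ry(pitch) Rx(roll)).
In Python, from cell import monitor, viewer, order, env gives the robot as it stands.
- The arm moves only by the tool move_arm, never from a script. Its argument "moves" is one flat list of numbers, 4 for each row, row after row: the shift along the tool's x, y, z normalised to -1 to 1, where 1 is 0.15 m, then the turn about the tool's z normalised to -1 to 1, where 1 is pi/2 rad. A call has 1 to 10 rows; each row shifts and turns the commanded pose from where the row before left it, along the tool's axes as they then stand; what a row does not reach is not made up. A row lasts 1/8 s, in which the tool goes at most 62.5 mm and 10.7 degrees, less where a joint would pass 70% of its speed; a pose out of reach is approached as far as the arm can. A call with a number of a shift or a turn outside -1 to 1 is refused whole. A call with a gripper value outside its range is refused whole. "claw" is the finger opening in mm, from 0 to 95.1, set as the call begins (left out, the last holds). The fingers move at their own pace and stop on an object; the grip force is fixed at half the most. Time passes only in rows, so rows that do not move let the fingers close. It gives the time, the measured TCP pose, the force, the opening and the grip force at its end, in the units of the state.
- monitor.state(): the state, without advancing time (a new reading comes with each control period).
- viewer.read_camera(name): name is "scene" or "side" or "wrist"; returns the picture (420x560x3 uint8, red, green, blue); there is no depth.
- viewer.camera_info(name): a dict with "K" (3x3 intrinsics, pixels), "camera_from_world" (4x4, takes a point from world to camera coordinates). Camera axes: x right, y down, z forward; pixel columns grow to the right and rows downward; lengths in mm; the calibration is good to about 2 mm. The wrist camera is an equidistant fisheye: a pixel r from the principal point sees the ray r / f radians off the axis. A picture is of the moment at which its call begins: read the wrist's pose just before it. camera_info takes no time and is no camera call; for the wrist camera it gives the pose at the moment of the call.
- order.job_done(): hands the job in; it is judged then, once.
The state is a dict: "t": time; "joints": joint angles; "qvel": joint speeds; "tau": joint torques, N m; "eef_pos": TCP position; "tcp_rot": TCP orientation; "ft_force": force on the tool from outside, world axes, zero at the start; "moment": the same for the moment, N m; "opening": opening from 0.0 (shut) to 1.0 (fully open); "grip_force": force on a finger pad.
Only numpy, scipy, OpenCV 4.12 (cv2) and the standard library are available. Lean on these libraries where they do the work, as an engineer would, in place of code of your own. Each camera call takes 0.05 s, during which the arm holds its last target. There are 200 camera calls.

TASK

Tip the tall standing carton over with a push so that it lands lying on its broad face inside the taped bay, then push it along by its foot end until its top end sits squarely against the wooden stop strip, still inside the tape. Only push with the fingers, do not grip or lift anything, and leave the other things on the bench where they are.

Things in the scene. Friction and masses are not known exactly. Their poses are not given: they have to be found in the camera images.
- carton: Tall cardboard carton, standing at first: 55 mm thick (x), 80 wide (y), 140 tall (z), 0.17-0.35 kg. Origin at the box centre: 70 mm up standing, 27.5 mm up lying on a broad face. Its +x points along the bay's +x within 0.1 rad. It stands astride the tape opposite the stop, its leading foot edge (the pivot) 15-35 mm inside; tipped along +x its top lands 25-45 mm short of the stop, less a few mm of slip.
- bay: Fixed bay on the bench: a rectangle marked on three sides by flat white tape 10 mm wide and on the fourth, short side by a wooden stop strip 16 mm high, 14 mm thick. Inside the tape: 200 mm (x) by 130 mm (y). Origin at the centre of that rectangle at bench height; +x points to the strip, whose inner face is at x = +100 mm.
- top_left (a point): Point on the carton's top end at its +y edge, half-way through the thickness (carton frame: 0, +40, +70 mm).
- top_right (a point): Point on the carton's top end at its -y edge, half-way through the thickness (carton frame: 0, -40, +70 mm).
- foot_left (a point): Point on the carton's foot end at its +y edge, half-way through the thickness (carton frame: 0, +40, -70 mm).
- foot_right (a point): Point on the carton's foot end at its -y edge, half-way through the thickness (carton frame: 0, -40, -70 mm).
- led_board: Bystander, loose, to be left alone: flat circuit board with a cluster of six LEDs, 60 x 40 x 12 mm high. Origin on its underside.
- grommet_block: Bystander, loose, to be left alone: black rubber block 40 x 30 x 26 mm high. Origin on its underside.
- heat_clip: Bystander, loose, to be left alone: silver finned transistor heat clip 35 x 25 x 20 mm high. Origin on its underside.
- probe_body: Bystander, loose, to be left alone: grey probe body lying down, about 125 x 26 x 13 mm high. Origin on its underside.
- small_carton: Bystander, loose, to be left alone: small standing carton 40 x 40 x 70 mm high (not the one to tip). Origin on its underside.
- jar: Bystander, loose, to be left alone: closed jar, 52 mm across, 70 mm high. Origin on its underside.
- screwdriver: Bystander, loose, to be left alone: screwdriver lying down. Origin about its middle.
Mind the look-alikes: they are no part of the job. Leave any orange or purple look-alike of the carton alone.

How it is judged (in metres and radians):
On the way:
1. the carton has come to rest lying on a broad face with all four corners within the bay (the tape itself counts as inside) (angle between carton's own z axis and vertical above 1.5 rad and height (world z) of carton below 0.032 m and linear speed of carton below 0.02 m/s and x of top_left in the frame of bay between -0.11 and 0.104 m and y of top_left in the frame of bay between -0.075 and 0.075 m and x of top_right in the frame of bay between -0.11 and 0.104 m and y of top_right in the frame of bay between -0.075 and 0.075 m and x of foot_left in the frame of bay between -0.11 and 0.104 m and y of foot_left in the frame of bay between -0.075 and 0.075 m and x of foot_right in the frame of bay between -0.11 and 0.104 m and y of foot_right in the frame of bay between -0.075 and 0.075 m), for 0.2 s.
At the end, for the whole second after the job is handed in: The carton lies at rest on a broad face, all four corners within the bay (up to the outer edge of the tape), both corners of its top end within 7 mm of the stop strip's inner face (all of step 1 and x of each of top_left, top_right in the frame of bay above 0.093 m); the robot touches nothing.
It fails at once if the carton is lifted (centre about 10 mm above what tipping needs, or raised about 15 mm while lying) (height (world z) of carton above 0.085 m or (angle between carton's own z axis and vertical above 1.5 rad and height (world z) of carton above 0.047 m)).
It fails at once if any bystander is moved more than 20 mm (distance of any of led_board, grommet_block, heat_clip, probe_body, small_carton, jar, screwdriver from where it was at the start of the episode above 0.02 m).
It also fails if it takes over 48 s, if anything falls off the work surface, if the arm or the gripper's body presses on something with over 40 N, if the wrist force passes 120 N, or if a joint passes its speed limit or range.

## Working session

There is one attempt and no reset: what is moved stays moved. The work goes in short steps, Python scripts to look and compute and a tool call to move; the robot and the scene stay as the last step left them, time stands still between calls to the robot, and variables do not carry over. Pictures are saved under pics/ and viewed, at most 10 in all, crops included, and the job is handed in when it is done.

Besides the shell and the picture viewer there is one more tool, called after "Call:" as name(argument=value, ...) on one line, values as JSON. move_arm: Moves the arm, as the interface text tells. Scaled input: -1 to 1 covers 0.15 m each way for a shift and pi/2 rad each way for a turn. Its arguments: {"type":"object","properties":{"moves":{"type":"array"},"claw":{"type":"number"}},"required":["moves"]}

```bash
mkdir -p pics
python3 - <<'E'
from cell import monitor, viewer
import cv2
s=monitor.state();print(s['t'],s['eef_pos'],s['tcp_rot'],s['opening'])
for n in("scene","side"):
    cv2.imwrite(f"pics/{n}0.png",viewer.read_camera(n)[:,:,::-1]); i=viewer.camera_info(n);print(i['K'],i['camera_from_world'])
E
```

```text
0.0 [ 157.51864067 -604.57841459  214.08818224] [-3.14054329e+00 -1.00107791e-04  2.54812610e-01] 1.001055586899176
[[422.84358225   0.         278.20432872]
 [  0.         422.84358225 206.05449265]
 [  0.           0.           1.        ]] [[ 7.21501254e-01  6.92338659e-01 -1.01549269e-02 -4.24522667e+02]
 [ 3.90251466e-01 -4.18716815e-01 -8.19987818e-01 -1.40438053e+02]
 [-5.71961305e-01  5.87659264e-01 -5.72290883e-01  1.49233073e+03]
 [ 0.00000000e+00  0.00000000e+00  0.00000000e+00  1.00000000e+00]]
[[544.24136637   0.         273.91697861]
 [  0.         544.24136637 203.01634325]
 [  0.           0.           1.        ]] [[-8.94524060e-01 -4.47003633e-01  3.80243640e-03  5.07889028e+02]
 [-3.43480038e-01  6.81863514e-01 -6.45820108e-01  2.55541774e+02]
 [ 2.86091192e-01 -5.79007686e-01 -7.63480143e-01  1.36964666e+03]
 [ 0.00000000e+00  0.00000000e+00  0.00000000e+00  1.00000000e+00]]
```

View pics/scene0.png

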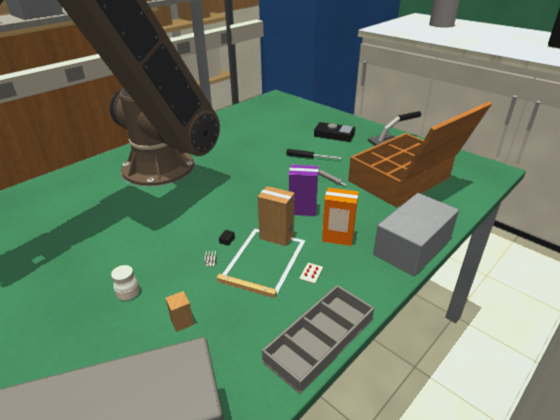

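View pics/side0.png

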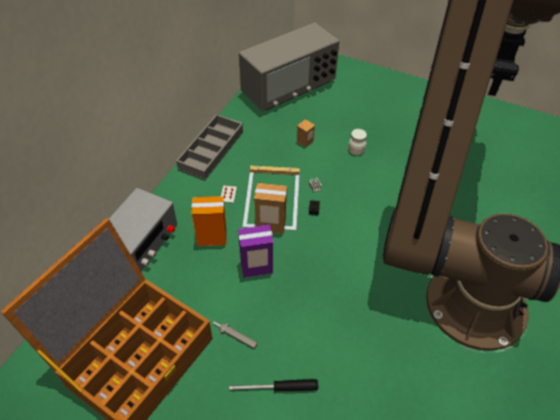

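The brown carton stands at about (277,215) in the scene view, astride the tape. The strip runs (217,279)-(276,293), with a purple look-alike close behind the carton. Next I'll locate these by colour masks.

```bash
cat > h.py <<'E'
import numpy as np, cv2
from cell import viewer, monitor
def cast(n,uv,z):
    i=viewer.camera_info(n);M=i['camera_from_world'];R=M[:3,:3];t=M[:3,3]
    c=-R.T@t; d=R.T@np.linalg.inv(i['K'])@np.array([uv[0],uv[1],1.])
    return (c+d*(z-c[2])/d[2])[:2]
def proj(n,p):
    i=viewer.camera_info(n);M=i['camera_from_world'];q=i['K']@(M[:3,:3]@np.array(p,float)+M[:3,3]);return q[:2]/q[2]
E
python3 - <<'E'
import cv2,numpy as np
a=cv2.imread('pics/scene0.png')[155:305,190:390];b=cv2.imread('pics/side0.png')[150:290,170:350]
cv2.imwrite('pics/c1.png',cv2.resize(a,None,fx=4,fy=4,interpolation=cv2.INTER_CUBIC))
cv2.imwrite('pics/c2.png',cv2.resize(b,None,fx=4,fy=4,interpolation=cv2.INTER_CUBIC))
E
```

```text
(no output)
```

View pics/c1.png

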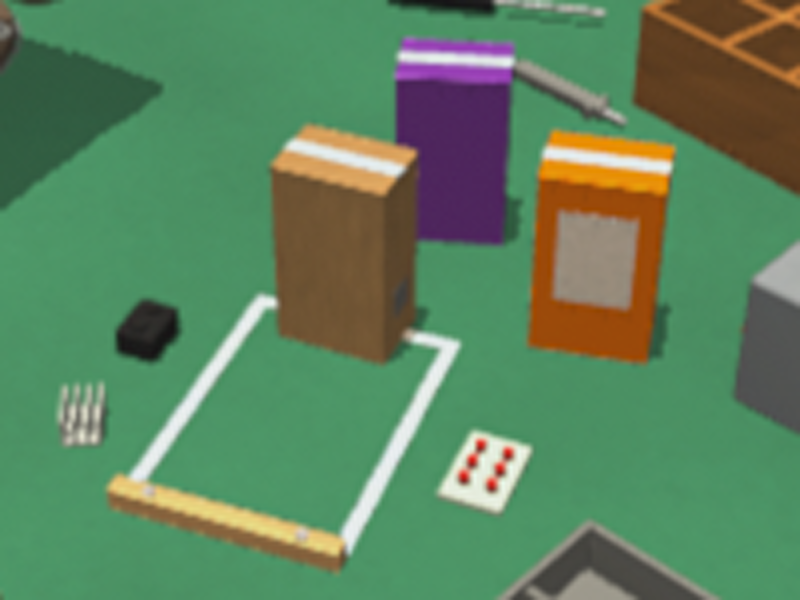

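View pics/c2.png

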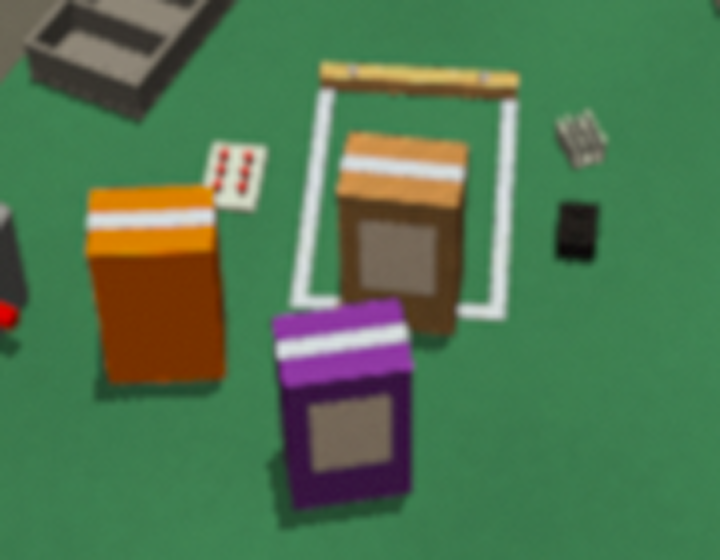

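Crops show carton top quads clearly: scene crop (310,126),(417,150),(385,194),(273,168); side crop (350,132),(468,143),(463,205),(338,195). The purple carton is a short way behind it.

Run:
```python
from h import *
f=lambda n,l,z:np.array([cast(n,((u+.5)/4-.5+(190 if n=='scene' else 170),(v+.5)/4-.5+(155 if n=='scene' else 150)),z) for u,v in l]).round(0)
p=lambda a,b:print(a,b.tolist())
p('cart top sc',f('scene',[(310,126),(417,150),(385,194),(273,168)],140))
p('cart top sd',f('side',[(350,132),(468,143),(463,205),(338,195)],140))
p('cart bot sc',f('scene',[(278,335),(386,362),(413,330)],0))
p('tape outer far sc L,R',f('scene',[(260,296),(462,343)],0))
p('tape outer far sd L,R',f('side',[(290,307),(505,318)],0))
p('strip top sd',f('side',[(320,63),(518,75),(518,88),(320,79)],16))
p('strip top sc',f('scene',[(120,476),(345,540),(342,555),(108,490)],16))
p('purple top sd',f('side',[(273,315),(400,300),(411,368),(285,385)],140))
p('purple top sc',f('scene',[(402,40),(515,43),(513,82),(396,79)],140))
p('grommet,led,heat',f('scene',[(148,330),(485,470),(82,415)],10))
p('orange top',f('side',[(90,190),(215,187),(215,250),(90,253)],140))
```

```text
cart top sc [[535.0, 15.0], [607.0, 41.0], [626.0, -9.0], [554.0, -36.0]]
cart top sd [[622.0, -8.0], [548.0, -35.0], [528.0, 15.0], [604.0, 44.0]]
cart bot sc [[549.0, -35.0], [623.0, -5.0], [613.0, 32.0]]
tape outer far sc L,R [[509.0, -13.0], [647.0, 45.0]]
tape outer far sd L,R [[645.0, 46.0], [506.0, -13.0]]
strip top sd [[731.0, -160.0], [590.0, -216.0], [585.0, -204.0], [723.0, -145.0]]
strip top sc [[591.0, -207.0], [727.0, -152.0], [733.0, -161.0], [595.0, -220.0]]
purple top sd [[594.0, 149.0], [529.0, 103.0], [499.0, 147.0], [561.0, 192.0]]
purple top sc [[502.0, 141.0], [564.0, 192.0], [597.0, 150.0], [536.0, 98.0]]
grommet,led,heat [[490.0, -100.0], [744.0, -47.0], [525.0, -184.0]]
orange top [[749.0, 113.0], [678.0, 74.0], [652.0, 120.0], [721.0, 158.0]]
```

Call:
move_arm(moves=[0,0,-0.027,-0.107,0,0,-0.027,-0.107,0,0,-0.027,-0.107,0,0,-0.027,-0.107,0,0,-0.027,-0.107,0,0,-0.027,-0.107,0,0,-0.027,-0.107,0,0,-0.027,-0.107,0,0,-0.027,-0.107,0,0,-0.027,-0.103], claw=40)

```text
t: 1.35
eef_pos: [157.5, -604.7, 254.9]
tcp_rot: [3.141, -0.001, 1.935]
ft_force: [-0.4, 0.3, 0.2]
opening: 0.424
grip_force: 0.0
```

Call:
move_arm(moves=[0.163,0.202,0,0,0.163,0.202,0,0,0.163,0.202,0,0,0.163,0.202,0,0,0.163,0.202,0,0,0.163,0.202,0,0,0.163,0.202,0,0,0.163,0.202,0,0,0.163,0.202,0,0,0.163,0.202,0,0])

```text
t: 2.6
eef_pos: [355.9, -268.3, 255.0]
tcp_rot: [-3.142, -0.0, 1.929]
ft_force: [0.3, 0.9, -0.0]
opening: 0.422
grip_force: 0.0
```

Call:
move_arm(moves=[0.163,0.202,0,0,0.163,0.202,0,0,0.163,0.202,0,0,0.163,0.202,0,0,0.163,0.202,0,0,0.163,0.202,0,0,0.163,0.202,0,0,0.163,0.202,0,0,0.163,0.202,0,0,0.163,0.202,0,0])

```text
t: 3.85
eef_pos: [553.9, 66.9, 254.9]
tcp_rot: [-3.141, -0.0, 1.929]
ft_force: [0.7, -1.0, -0.1]
opening: 0.421
grip_force: 0.0
```

Call:
move_arm(moves=[0,0,0,0,0,0,0.2,0,0,0,0.2,0,0,0,0.2,0,0,0,0.15,0,0,0,0.13,0,0,0,0,0])

```text
t: 4.72
eef_pos: [552.5, 65.0, 122.0]
tcp_rot: [-3.139, -0.001, 1.929]
ft_force: [-0.2, -0.3, -0.8]
opening: 0.419
grip_force: 0.0
```

Run:
```python
from h import *
im=viewer.read_camera("side")[:,:,::-1]; im2=viewer.read_camera("scene")[:,:,::-1]
a=cv2.resize(im[130:280,180:340],(400,375)); b=cv2.resize(im2[120:300,200:350],(400,480))
b=b[:375];cv2.imwrite('pics/d1.png',np.hstack([a,b]))
```

```text
(no output)
```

View pics/d1.png

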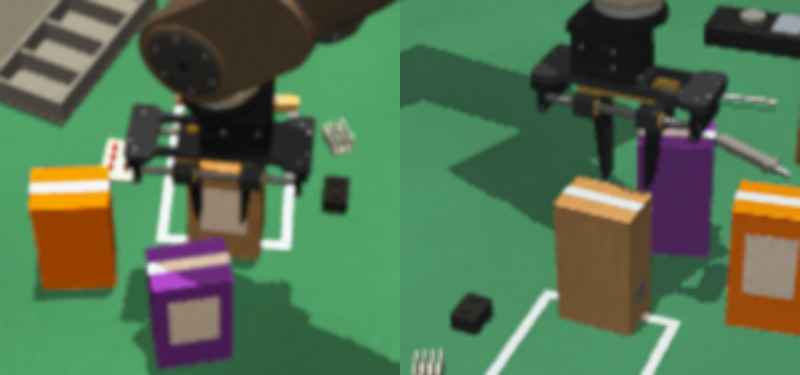

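The fingers sit between the carton and the purple box, centred on the carton's rear face and near its top. Next is the push.

Call:
move_arm(moves=[-0.06,0,0,0,-0.06,0,0,0,-0.05,0,0,0,-0.05,0,0,0,-0.05,0,0,0,-0.05,0,0,0,-0.05,0,0,0,-0.05,0,0,0,-0.05,0,0,0,-0.05,0,0,0])

```text
t: 6.08
eef_pos: [581.0, -7.8, 123.1]
tcp_rot: [-3.141, 0.0, 1.929]
ft_force: [0.1, 0.0, 0.1]
opening: 0.419
grip_force: 0.0
```

Run:
```python
from h import *
im=viewer.read_camera("side")[:,:,::-1]; im2=viewer.read_camera("scene")[:,:,::-1]
a=cv2.resize(im[130:280,180:340],(400,375)); b=cv2.resize(im2[140:280,200:350],(400,375))
cv2.imwrite('pics/d2.png',np.hstack([a,b]))
```

```text
(no output)
```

View pics/d2.png

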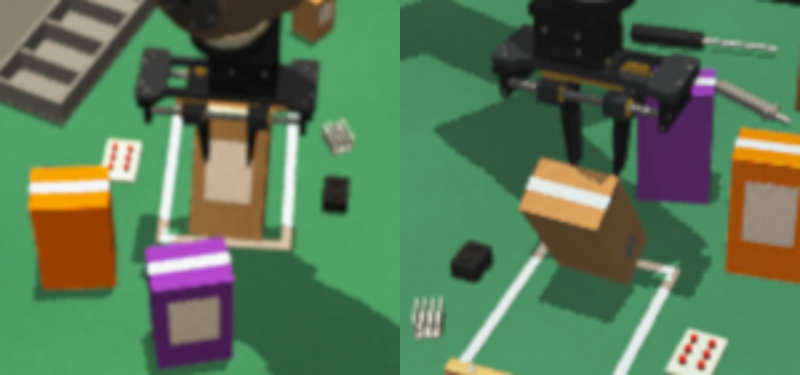

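The carton is tilted past its balance point and the force reads zero, so it is falling freely. I'll hold briefly, then back off.

Call:
move_arm(moves=[0,0,0,0,0,0,0,0,0,0,0,0,0,0,0,0,0.15,0,0,0,0.15,0,0,0,0.15,0,0,0,0,0,0,0])

```text
t: 7.18
eef_pos: [556.4, 57.9, 123.3]
tcp_rot: [-3.141, -0.0, 1.932]
ft_force: [-0.7, -0.6, 0.8]
opening: 0.421
grip_force: 0.0
```

Run:
```python
from h import *
print(monitor.state()['eef_pos'])
im=viewer.read_camera("side")[:,:,::-1]; im2=viewer.read_camera("scene")[:,:,::-1]
a=cv2.resize(im[140:240,230:320],None,fx=4,fy=4,interpolation=2); b=cv2.resize(im2[200:300,205:315],None,fx=4,fy=4,interpolation=2)
cv2.imwrite('pics/d3.png',np.hstack([a,b]))
```

```text
[556.38012868  57.94439924 123.25054013]
```

View pics/d3.png

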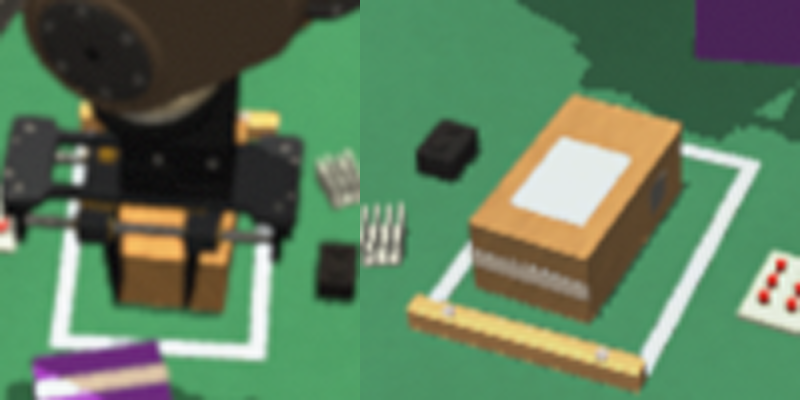

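The carton lies on its broad face inside the tape, a little short of the strip. Panel corners: (575,94),(683,124),(590,262),(472,222).

Run:
```python
from h import *
g=lambda l,z:np.array([cast('scene',((u-360+.5)/4-.5+205,(v+.5)/4-.5+200),z) for u,v in l])
y=-1.173;d=np.array([np.cos(y),np.sin(y)]);e=np.array([-d[1],d[0]]);c=np.array([618.5,-85])
for l,z in(([(575,94),(683,124),(590,262),(472,222)],55),([(476,287),(590,321)],0),([(408,300),(425,296),(655,362)],16)):
    w=g(l,z);print(w.round().tolist(),np.c_[(w-c)@d,(w-c)@e].round(1).tolist())
p=monitor.state()['eef_pos'][:2]-c;print('tcp bay',p@d,p@e)
```

```text
[[552.0, -37.0], [626.0, -12.0], [675.0, -144.0], [598.0, -168.0]] [[-70.0, -43.0], [-64.7, 35.4], [76.4, 29.4], [68.9, -50.9]]
[[596.0, -168.0], [669.0, -140.0]] [[68.0, -53.0], [70.5, 25.0]]
[[588.0, -214.0], [593.0, -205.0], [732.0, -149.0]] [[107.2, -78.1], [100.6, -70.1], [102.6, 79.8]]
tcp bay -154.1342094452656 -1.7294271863228583
```

Call:
move_arm(moves=[-0.12,-0.01,0,-0.025,-0.12,-0.02,0,0,-0.1,0,0,0,0,0,0.2,0,0,0,0.2,0,0,0,0.17,0,0,0,0.12,0,0,0,0,0,0,0,0,0])

```text
t: 8.4
eef_pos: [572.6, 6.7, 20.3]
tcp_rot: [3.141, 0.001, 1.968]
ft_force: [0.5, -0.6, 0.2]
opening: 0.421
grip_force: 0.0
```

Call:
move_arm(moves=[-0.05,0,0,0,-0.05,0,0,0,-0.04,0,0,0,-0.04,0,0,0,-0.03,0,0,0,-0.03,0,0,0])

```text
t: 9.15
eef_pos: [586.0, -26.5, 19.6]
tcp_rot: [-3.141, -0.0, 1.969]
ft_force: [-1.8, 1.8, 0.7]
opening: 0.425
grip_force: 0.7
```

```bash
cat >> h.py <<'E'
def look(name):
    y=-1.173;d=np.array([np.cos(y),np.sin(y)]);e=np.array([-d[1],d[0]]);c=np.array([618.5,-85])
    s=monitor.state();p=s['eef_pos'][:2]-c;print('tcp bay',p@d,p@e,s['eef_pos'][2],s['tcp_rot'],s['ft_force']@np.r_[d,0],s['t'])
    im2=viewer.read_camera("scene")[:,:,::-1]
    cv2.imwrite(name,cv2.resize(im2[205:305,205:315],None,fx=6,fy=6,interpolation=2))
E
python3 -c "
from h import *
look('pics/e1.png')"
```

```text
tcp bay -66.4966982273228 -7.27267230730599 19.5740661222969 [-3.14134771e+00 -9.96974062e-05  1.96850524e+00] -2.3761998590356077 9.15
```

View pics/e1.png

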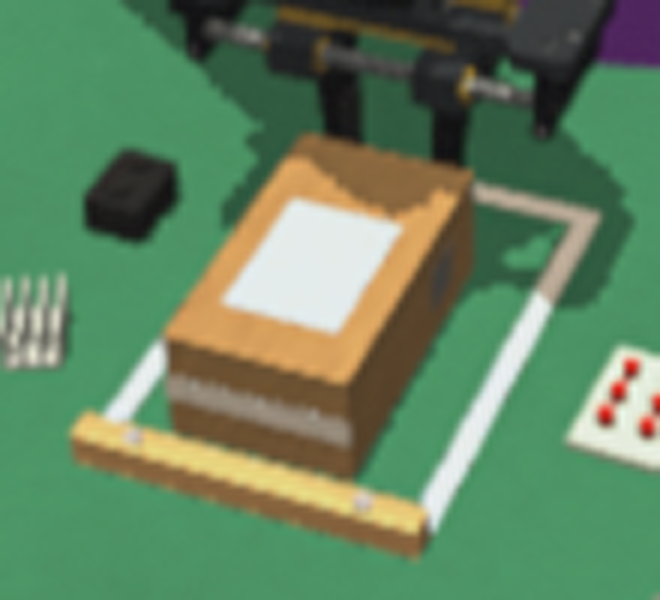

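The carton is moving straight; its top end is about 15 mm short of the strip. I'll go on slowly and watch the force.

Call:
move_arm(moves=[-0.03,0,0,0,-0.03,0,0,0,-0.02,0,0,0,0,0,0,0])

```text
t: 9.7
eef_pos: [590.9, -37.6, 19.6]
tcp_rot: [3.141, 0.0, 1.968]
ft_force: [-0.2, 0.8, 0.0]
opening: 0.423
grip_force: 0.0
```

Call:
move_arm(moves=[-0.014,0,0,0,-0.007,0,0,0])

```text
t: 9.95
eef_pos: [591.7, -39.9, 19.6]
tcp_rot: [-3.141, -0.001, 1.968]
ft_force: [-1.4, 7.3, 2.7]
opening: 0.419
grip_force: 4.2
```

```bash
python3 -c "
from h import *
look('pics/e2.png')"
```

```text
tcp bay -51.955723684267454 -7.2096185195765 19.63128381860152 [-3.14135310e+00 -6.51450413e-04  1.96838615e+00] -7.319631217215787 9.95
```

View pics/e2.png

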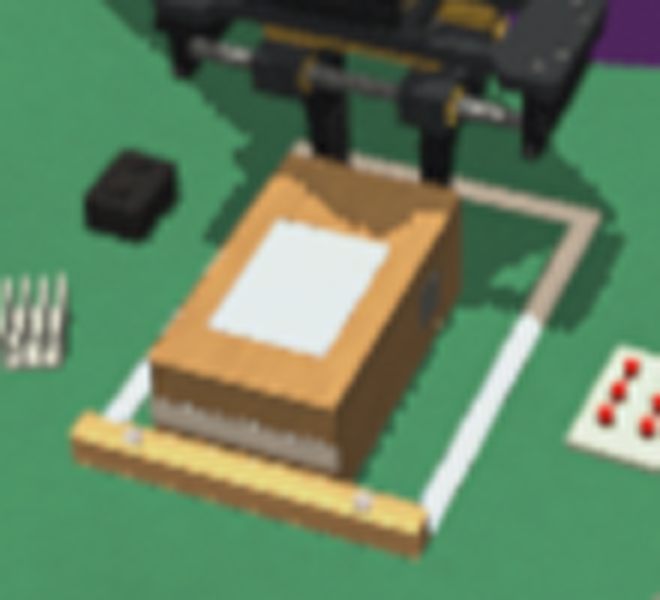

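Run:
```python
from h import *
g=lambda l,z:np.array([cast('scene',((u+.5)/6-.5+205,(v+.5)/6-.5+205),z) for u,v in l])
y=-1.173;d=np.array([np.cos(y),np.sin(y)]);e=np.array([-d[1],d[0]]);c=np.array([618.5,-85])
for l,z in(([(300,153),(462,205),(336,410),(152,359)],55),([(86,411),(430,507)],16)):
    w=g(l,z);print(np.c_[(w-c)@d,(w-c)@e].round(1).tolist())
```

```text
[[-39.1, -40.4], [-30.3, 37.9], [101.6, 36.2], [100.6, -42.5]]
[[100.6, -75.4], [101.3, 74.0]]
```

Call:
move_arm(moves=[-0.007,0,0,0,-0.007,0,0,0])

```text
t: 10.25
eef_pos: [591.7, -40.0, 19.7]
tcp_rot: [-3.14, -0.003, 1.968]
ft_force: [-4.7, 23.1, 6.2]
opening: 0.421
grip_force: 11.3
```

The top corners measure flush with the strip and the force rises without motion, so the carton is seated. I'll retreat.

Call:
move_arm(moves=[0.03,0,0,0,0.08,0,0,0,0.12,0,0,0,0.07,0,0,0,0,0,-0.25,0,0,0,-0.3,0,0,0,-0.3,0,0,0,-0.3,0,0,0,-0.3,0,0,0,0,0])

```text
t: 11.5
eef_pos: [576.2, -0.3, 240.4]
tcp_rot: [3.136, 0.003, 1.969]
ft_force: [0.2, -0.8, -0.7]
opening: 0.421
grip_force: 0.0
```

```bash
python3 -c "
from h import *
look('pics/e3.png')"
```

```text
tcp bay -94.49474256505158 -6.2020086591980945 240.39195877783936 [3.13635677e+00 3.07902496e-03 1.96896756e+00] 0.7925845266232941 11.5
```

View pics/e3.png

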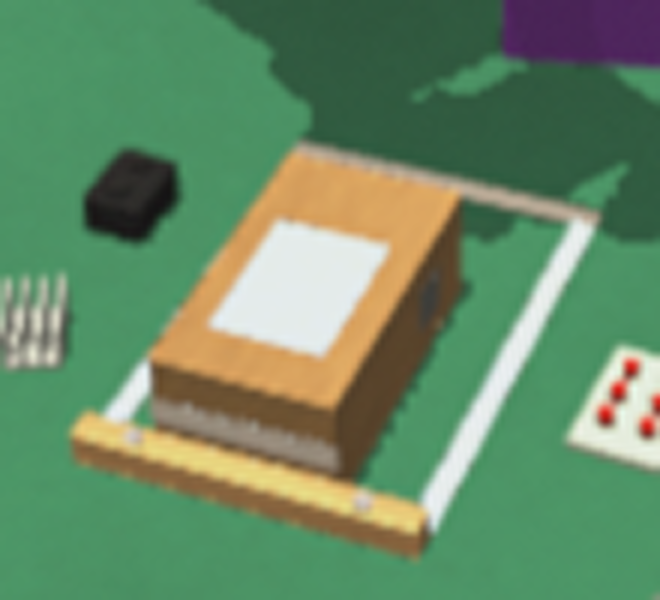

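The carton lies flat with its top end square against the strip. It is inside the tape, and the robot is clear.

```bash
python3 -c "
from cell import order
print(order.job_done())"
```

```text
the job is handed in; nothing more can be done
None
```

The carton was tipped onto its broad face in the bay and pushed until its top end sat flush against the stop strip (measured within about 1 mm). The job was handed in at about 11.5 s; no verdict was returned.

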